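Clamp the orange sample slide under the stage clip

ROBOT

A 6-joint arm with a two-finger parallel gripper is mounted at the origin on the work surface. World frame = base frame: x ahead of the robot, y to its left, z up, the work surface at z = 0. Lengths are in m, angles in rad, forces in N, time in s.
With the tool pointing down it reaches from about 0.425 to 0.95 m from the base axis. Payload 3.5 kg.
Tool frame: the origin (TCP) lies midway between the tips of the shut fingers; the grasp point (between the pads) lies 19 mm behind it; z points along the fingers, y is the line along which they close (so a half turn about z gives the same grasp; the last joint's range is limited). The gripper opens to 85 mm and grips with 20 to 120 N. Pads are 22 mm wide; open, the fingers measure 114 mm over their backs; the gripper's body (76 mm by 85 mm) begins 54 mm behind the grasp point. The pads swing forward as they close: fully open they stand 13 mm farther back than shut.
Start: joints at [-1.254, 0.286, 1.577, -0, 1.279, -0.15], TCP at [0.304, -0.603, 0.197] pointing down, gripper open.
Joint ranges: [-2.77, 2.77], [-0.9, 2.22], [0.21, 2.48], [-1.53, 4.67], [0.24, 2.81], [-2.84, 2.84]. Speed limits (rad/s): [2.79, 2.79, 3.14, 3.14, 3.14, 3.14].

INTERFACE

Orientations are given as a unit quaternion [x, y, z, w].
In Python, from plant import get_state, read_camera, ctrl gives the robot as it stands.
- The arm moves only by the shell command python3 -m crank 'ROWS' [FORCE]. ROWS is JSON, a list of rows, each a list of 3 entries, a list of its own where there are three numbers: the shift along the tool's x, y, z in mm, then the turn about the tool's z in degrees, then the closure in counts, from 0 (fully open) to 255 (shut). In form: [[[tx, ty, tz], yaw, claw], ...]. A call has 1 to 10 rows; each row is the pose to reach, as a shift and turn from the pose commanded when the call began, along the tool's axes at that moment; what a row does not reach only later rows make up. A row lasts 1/10 s, in which the tool goes at most 50 mm and 8.59 degrees, less where a joint would pass 70% of its speed; a pose out of reach is approached as far as the arm can. A call with a gripper value outside its range is refused whole. The fingers move at their own pace and stop on an object; FORCE is the grip in N (left out, the last holds). Time passes only in rows, so rows that repeat a pose let the fingers close. It gives the time, the measured TCP pose, the force, the opening and the grip force at its end, in the units of the state.
- get_state(): the state, without advancing time (a new reading comes with each control period).
- read_camera(name): name is "scene" or "side" or "wrist"; returns a dict with "frame" (384x512x3 uint8, blue, green, red), "range_z" (384x512 float32, m along the optical axis (not along the pixel's ray), 0 where there is no reading), "vfov" (degrees; the focal length in pixels is half the picture's height over the tangent of half this angle, whatever the lens; pixels are square), "cx", "cy" (the principal point, pixels), "origin" and "orientation" of the camera in the world. Camera axes: x right, y down, z forward; pixel columns grow to the right and rows downward; lengths in m; the calibration is good to about 2 mm. A picture is of the moment at which its call begins.
- ctrl.sign_off(): hands the job in; it is judged then, once.
The state is a dict: "time": time; "qpos": joint angles; "dq": joint speeds; "joint_efforts": joint torques, N m; "eef_pos": TCP position; "tcp_rot": TCP orientation; "contact_force": force on the tool from outside, world axes, zero at the start; "wrist_torque": the same for the moment, N m; "opening": opening from 0.0 (shut) to 1.0 (fully open); "finger_force": force on a finger pad.
Only numpy, scipy, OpenCV 4.12 (cv2) and the standard library are available. Lean on these libraries where they do the work, as an engineer would, in place of code of your own. Each camera call takes 0.05 s, during which the arm holds its last target. There are 200 camera calls.

TASK

Draw the stage's sprung clip back by its green knob, past the stiff point, until it stays open by itself. Lay the orange sample slide flat on the stage, centred along the fixed steel edge, pushed fully home under its lip and flush against it, and let go of it; only then ease the clip out of its catch so that it springs onto the slide and holds it there. Leave the blue slide in its tray and the mortar, jar and steel die where they stand.

Things in the scene. Friction and masses are not known exactly. Their poses are not given: they have to be found in the camera images.
- stage: White clamping stage fixed to the bench, 200 x 170 x 30 mm (own x, y, z); origin at the centre of its underside, flat top 30 mm up. It carries the fixed edge, kerb, seat, clip and catch. Its x axis runs along the fixed edge; its y axis points from the clip towards the fixed edge. Beyond the slide's two ends the stage top is clear for 25 mm.
- seat (a point): Point on the stage top at the middle of the slide's final place: 40 mm (+x) and 37.5 mm (+y) from the stage's origin, 30 mm above the bench; marked by a 18 mm black disc, and in x by a white line on the middle of the fixed edge. Axes as the stage's.
- fixed_edge (a point): Foot of the fixed edge's face, at its middle, at stage-top height, 16 mm from the seat (+y). Dark steel block 50 mm long (x), 19 mm high. From 14 to 19 mm above the stage top a lip, 44 mm long, overhangs the face by 5 mm towards the clip: the slide cannot be lowered into its final place but is laid some 8 mm short of it and pushed in under the lip until it meets the face.
- kerb (a point): Foot of the inner face of a low dark steel kerb parallel to the fixed edge, at its middle, 27 mm from the seat (-y). The kerb is 44 mm long, 6 mm wide and 3.5 mm high. The clear gap between lip and kerb is 38 mm.
- clip_knob (a point): Centre of the top of the green knob on the clip, 76 mm above the bench. The knob is an upright cylinder, 18 mm across and 30 mm tall (46 to 76 mm above the bench), fixed to the clip, 54 mm from the hinge axis.
- clip_hinge (a point): On the clip's vertical hinge axis, at the stage's -x, -y side, 38 mm above the bench; 42 mm (-x) and 7.5 mm (-y) from the stage's origin.
- clip (a joint): Swing of the curved steel clip, rad; grows as the knob is drawn clockwise seen from above, which takes the clip's rounded tip away from the fixed edge. 0: inner stop, no slide. About 0.085: on a seated slide. About 0.56: held open in its notch. 0.72: end stop. A spring (0.2 to 0.3 N m, 4 to 6 N at the knob) always closes it. Its arm lies 4 to 13 mm above the stage top.
- catch_notch (a point): Brass sprung catch on the stage beside the hinge, about 38 mm from it (-x). It resists the clip from joint 0.27, hardest at 0.3 to 0.4 (up to 16 N at the knob); past 0.47 the clip drops into the notch and stays open by itself. Bringing it back out takes about 5 N at the knob; below 0.4 it springs shut.
- slide_orange: The slide to clamp: flat orange plate with a small round amber window, 60 x 32 x 12 mm (own x, y, z), 60 g; origin at the centre of its underside. The two ends along x are alike. It lies in one of the two pockets of the tray; its underside there is 14 mm above the bench.
- slide_blue: Like the orange slide, but blue; lies in the other pocket and stays there.
- tray: Grey slide tray fixed to the bench, 166 x 60 mm, 6 mm thick, with a ridge 20 mm wide and 14 mm high (above the bench) along its x axis on which the slides lie, end to end, centred 37 mm either side of its origin (centre of the underside). Upright walls 30 mm high, 10 mm thick and 36 mm wide close off both ends of each pocket, so a slide can be taken there only by its long sides.
- mortar: White ceramic mortar bowl, 84 mm across, 45 mm high; bystander. Origin at the centre of its underside.
- reagent: Brown glass jar, 60 mm across, 85 mm high; bystander. Origin at the centre of its underside.
- die: Steel pellet die, 52 mm across, 55 mm high; bystander. Origin at the centre of its underside.
Mind the look-alikes: they are no part of the job. Several things have the shape of the slide_orange; the one meant has the colours described above.

How it is judged:
On the way, in this order (a step that is already met when the one before it is completed fails the run):
1. the clip is drawn back into its notch and stays open, let go (value of joint clip above 0.5 rad and contact force between the fingers and stage below 0.3 N), for 0.3 s.
2. with the clip still open, the orange slide lies flat, centred and flush against the fixed edge under the lip, let go (value of joint clip above 0.5 rad and y of slide_orange in the frame of seat between -0.0015 and 0.0025 m and x of slide_orange in the frame of seat between -0.005 and 0.005 m and z of slide_orange in the frame of seat between -0.002 and 0.0015 m and angle between the x axis of slide_orange and the x axis of seat, either way round below 0.05 rad and angle between slide_orange's own z axis and vertical below 0.06 rad and linear speed of slide_orange below 0.01 m/s and contact force between the fingers and slide_orange below 0.3 N), for 0.2 s.
At the end, for the whole second after the job is handed in: The orange slide lies flat and released at its seat: long side within 1.5 mm of the fixed edge, parallel within 0.05 rad, its middle within 5 mm along the edge; the clip rests on it (joint 0.05 to 0.13); the blue slide is still in its pocket (y of slide_orange in the frame of seat between -0.0015 and 0.0025 m and x of slide_orange in the frame of seat between -0.005 and 0.005 m and z of slide_orange in the frame of seat between -0.002 and 0.0015 m and angle between the x axis of slide_orange and the x axis of seat, either way round below 0.05 rad and angle between slide_orange's own z axis and vertical below 0.06 rad and linear speed of slide_orange below 0.01 m/s and contact force between the fingers and slide_orange below 0.3 N and value of joint clip between 0.05 and 0.13 rad and horizontal distance between slide_blue and tray below 0.05 m and height (world z) of slide_blue below 0.02 m); the robot touches nothing.
It fails at once if the mortar, jar or die is moved more than 30 mm (distance of any of mortar, reagent, die from where it was at the start of the episode above 0.03 m).
It fails at once if the blue slide is taken out of its pocket (moved more than 15 mm) (distance of slide_blue from where it was at the start of the episode above 0.015 m).
It also fails if it takes over 69 s, if anything falls off the work surface, if the arm or the gripper's body presses on something with over 40 N, if the wrist force passes 120 N, or if a joint passes its speed limit or range.

## Working session

There is one attempt and no reset: what is moved stays moved. The work goes in short steps, Python scripts to look and compute and a shell command to move; the robot and the scene stay as the last step left them, time stands still between calls to the robot, and variables do not carry over. Pictures are saved under pics/ and viewed, at most 10 in all, crops included, and the job is handed in when it is done.

```bash
mkdir -p pics; cat > h.py <<'E'
import numpy as np, cv2
from scipy.spatial.transform import Rotation as R
from plant import get_state, read_camera, ctrl
def cam(n):
    c=read_camera(n); c['f']=c['frame'].shape[0]/2/np.tan(np.radians(c['vfov'])/2)
    c['R']=R.from_quat(c['orientation']).as_matrix(); c['o']=np.array(c['origin']); return c
def ray(c,u,v): return c['R']@np.array([(u-c['cx'])/c['f'],(v-c['cy'])/c['f'],1.])
def onz(c,u,v,z):
    d=ray(c,u,v); return c['o']+d*(z-c['o'][2])/d[2]
def depth(c,u,v): return c['o']+ray(c,u,v)*c['range_z'][int(round(v)),int(round(u))]
def proj(c,p):
    q=c['R'].T@(np.array(p)-c['o']); return q[:2]/q[2]*c['f']+[c['cx'],c['cy']]
def tool(p):  # world delta -> tool mm from the current pose
    s=get_state(); return R.from_quat(s['tcp_rot']).inv().apply(np.array(p)-s['eef_pos'])*1000
E
python3 - <<'E'
from h import *
s=get_state(); print({k:np.round(v,3) for k,v in s.items()})
im=[]
for n in ('scene','side'):
    c=cam(n); cv2.imwrite(f'pics/{n}0.png',c['frame']); print(n,c['vfov'],c['cx'],c['cy'],c['o'],c['orientation'])
E
```

```text
{'time': np.float64(0.0), 'qpos': array([-1.254,  0.287,  1.578,  0.   ,  1.279, -0.15 ]), 'dq': array([ 0.001, -0.001,  0.001,  0.001,  0.001, -0.001]), 'joint_efforts': array([-0.0000e+00, -4.0598e+01, -2.9263e+01, -0.0000e+00,  6.0000e-03,
        0.0000e+00]), 'eef_pos': array([ 0.304, -0.602,  0.196]), 'tcp_rot': array([ 0.973,  0.231, -0.   , -0.001]), 'contact_force': array([ 0.051,  0.619, -0.28 ]), 'wrist_torque': array([-0.027,  0.006, -0.006]), 'finger_force': np.float64(0.0), 'opening': np.float64(0.997)}
scene 45.809180084921465 251.48631956587846 195.49549217977795 [ 1.13114487 -0.6134834   0.82663509] [ 0.83401229  0.3808377  -0.16348597 -0.36422313]
side 54.120172258000046 253.26968854447813 194.22711630348937 [0.52208871 0.77285693 0.5486874 ] [-2.38563764e-02  8.56211873e-01 -5.16073077e-01 -8.25318146e-04]
```

View pics/scene0.png

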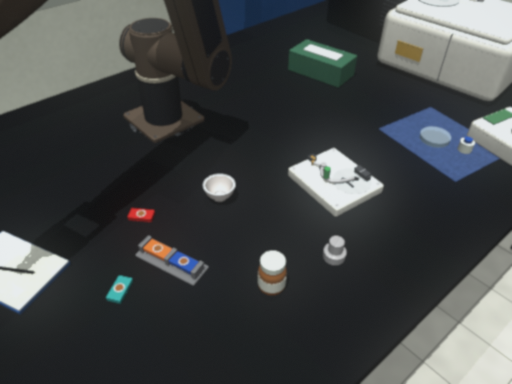

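View pics/side0.png

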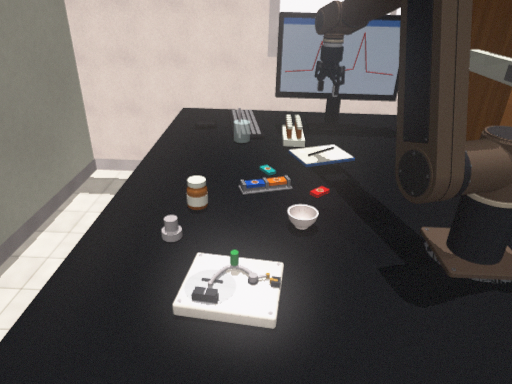

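Candidates for the orange slide: orange plate in the tray at scene (157,248), blue in the tray (185,262), loose red (141,214) and loose teal (119,289). I choose the orange one at (157,248) by its colour and its tray pocket. The stage is at scene (336,180), with the knob at (326,172) and the fixed edge at (363,173). Mortar (219,187), jar (272,272) and die (335,250) are all clear of the stage and tray.

```bash
python3 - <<'E'
from h import *
def cen(c,m,box):
    k=np.zeros(m.shape,np.uint8); x0,y0,x1,y1=box; k[y0:y1,x0:x1]=m[y0:y1,x0:x1]
    n,l,st,ce=cv2.connectedComponentsWithStats(k); i=1+np.argmax(st[1:,4]); return ce[i],(l==i).astype(np.uint8)
for n,B in (('scene',dict(o=(130,225,210,290),st=(280,140,390,220),k=(315,160,335,185))),('side',dict(o=(235,170,300,200),st=(165,245,295,330),k=(225,245,245,270)))):
    c=cam(n); f=c['frame']; hsv=cv2.cvtColor(f,cv2.COLOR_BGR2HSV); H,S,V=cv2.split(hsv)
    for nm,m,b,z in (('orange',(H>3)&(H<20)&(S>170)&(V>120),'o',.026),('blue',(H>100)&(H<130)&(S>150)&(V>80),'o',.026),('knob',(H>45)&(H<80)&(S>120),'k',.06)):
        p,k=cen(c,m.astype(np.uint8),B[b]); q=onz(c,*p,z); print(n,nm,k.sum(),p.round(1),q.round(4),depth(c,*p).round(4))
        cc=np.argwhere(k)[:,::-1]; w=np.array([onz(c,*u,z)[:2]*1000 for u in cc],np.float32); print('   rect',cv2.minAreaRect(w))
    # stage by depth
    x0,y0,x1,y1=B['st']; P=np.array([depth(c,u,v) for v in range(y0,y1) for u in range(x0,x1)])
    t=P[(abs(P[:,2]-.03)<.006)]; print(n,'stage',len(t),cv2.minAreaRect((t[:,:2]*1000).astype(np.float32)))
    for nm,b in (('scene',(205,170,240,205)),):pass
    cr=f[y0-10:y1+10,x0-10:x1+10]; cv2.imwrite(f'pics/{n}st.png',cv2.resize(cr,None,fx=5,fy=5,interpolation=2))
    if n=='scene': cv2.imwrite('pics/tray.png',cv2.resize(f[200:310,95:225],None,fx=5,fy=5,interpolation=2))
E
```

```text
scene orange 137 [155.4 249. ] [ 0.4766 -0.331   0.026 ] [ 0.477  -0.3312  0.0265]
   rect ((476.8056945800781, -328.746826171875), (54.43227005004883, 30.70261001586914), 18.479116439819336)
scene blue 207 [182.7 261.9] [ 0.5484 -0.3051  0.026 ] [ 0.5485 -0.3052  0.0261]
   rect ((548.0740356445312, -303.4322509765625), (58.48690414428711, 34.74150848388672), 16.496244430541992)
scene knob 8 [327.1 168.9] [0.5647 0.1496 0.06  ] [0.5782 0.1314 0.0783]
   rect ((564.7044677734375, 149.10826110839844), (5.268972873687744, 8.683910369873047), 42.119224548339844)
scene stage 2684 ((576.3705444335938, 172.34320068359375), (172.93377685546875, 201.94419860839844), 83.36043548583984)
side orange 100 [276.7 180.8] [ 0.4769 -0.3141  0.026 ] [ 0.477  -0.3129  0.0266]
   rect ((476.90521240234375, -316.6861877441406), (58.34016799926758, 50.582801818847656), 10.36523723602295)
side blue 103 [254.6 183.2] [ 0.547  -0.2903  0.026 ] [ 0.547  -0.2932  0.0245]
   rect ((546.6253662109375, -293.01007080078125), (60.998165130615234, 51.39518737792969), 16.167438507080078)
side knob 31 [234. 252.] [0.5771 0.118  0.06  ] [0.5753 0.1396 0.0762]
   rect ((577.0963745117188, 117.94514465332031), (12.95960521697998, 14.254483222961426), 4.322426795959473)
side stage 4791 ((575.6734008789062, 177.37295532226562), (171.7482147216797, 198.57208251953125), 83.1703109741211)
```

View pics/tray.png

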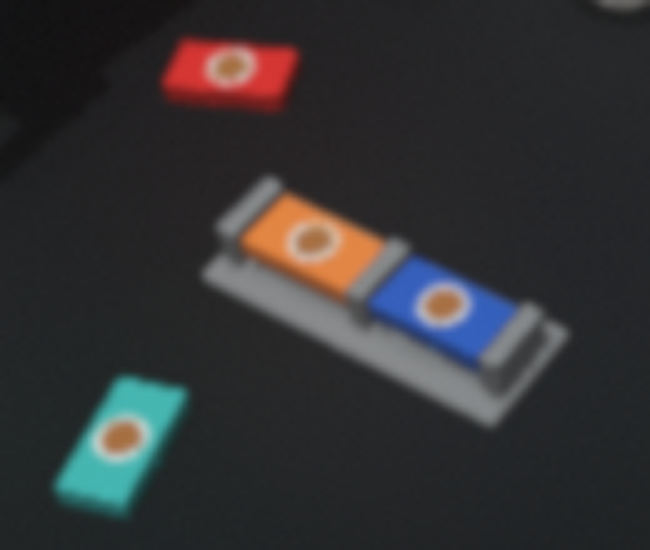

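The crop confirms it: the orange slide with its amber window lies in the left pocket (near the robot), blue in the right one; the red and teal plates lie loose. I'm moving above the stage for a close look.

```bash
python3 -m crank '[[[50,-47,-5],-8,0],[[100,-94,-10],-16,0],[[150,-141,-20],-24,0],[[185,-174,-30],-32,0],[[220,-206,-40],-40,0],[[255,-239,-50],-48,0],[[290,-272,-50],-56,0],[[325,-305,-50],-64,0],[[360,-338,-50],-72,0],[[395,-370,-50],-80,0]]' && python3 - <<'E'
from h import *
print(get_state()['qpos'].round(2),tool([.576,.139,.26]).round(0))
E
```

```text
time: 1.2
eef_pos: [0.4748, -0.1344, 0.2472]
tcp_rot: [0.594, 0.804, 0.0, 0.001]
contact_force: [0.6, -0.4, 0.5]
opening: 0.999
finger_force: 0.0
[-0.48 -0.16  1.96  0.    1.35 -0.78] [232. 177. -13.]
```

```bash
python3 -m crank '[[[32,25,-2],-8,0],[[64,50,-4],-16,0],[[96,75,-6],-24,0],[[128,100,-8],-32,0],[[160,125,-10],-35,0],[[185,145,-12],-35,0],[[210,160,-12],-35,0],[[220,165,-12],-35,0],[[220,165,-12],-35,0],[[220,165,-12],-35,0]]' && python3 - <<'E'
from h import *
s=get_state();print(s['qpos'].round(2),tool([.576,.139,.26]).round(0), R.from_quat(s['tcp_rot']).as_matrix().round(3))
c=cam('wrist'); print(c['o'],c['R'].round(2)); cv2.imwrite('pics/w1.png',c['frame'])
E
```

```text
time: 2.2
eef_pos: [0.5688, 0.1211, 0.2586]
tcp_rot: [0.328, 0.945, -0.0, -0.0]
contact_force: [-0.0, -0.5, -0.4]
opening: 0.999
finger_force: 0.0
[ 0.04  0.04  1.74 -0.    1.36 -0.87] [ 5. 19. -1.] [[-0.785  0.619 -0.001]
 [ 0.619  0.785 -0.001]
 [ 0.    -0.001 -1.   ]]
[0.50718831 0.1689661  0.43476765] [[ 0.62  0.75  0.24]
 [ 0.79 -0.59 -0.19]
 [-0.    0.31 -0.95]]
```

View pics/w1.png

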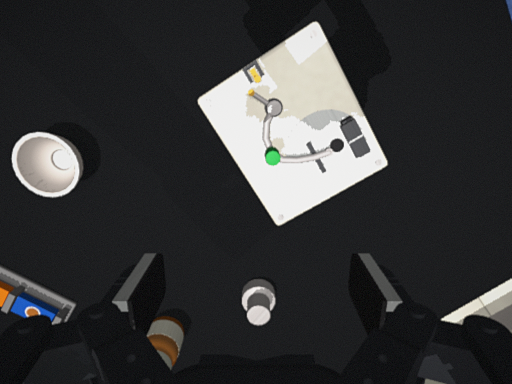

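The wrist view shows the stage squarely: corners near (318,22), (387,163), (279,225) and (199,99). The knob is at (272,157), hinge (274,107), catch (253,75), fixed edge (355,135) with its white line, and kerb (316,158).

```bash
python3 - <<'E'
from h import *
c=cam('wrist'); f=c['frame']; H,S,V=cv2.split(cv2.cvtColor(f,cv2.COLOR_BGR2HSV))
m=((H>45)&(H<80)&(S>120)).astype(np.uint8); m[:,:240]=0;m[200:]=0
u=np.argwhere(m)[:,::-1].mean(0); print('knob',u,onz(c,*u,.074).round(4),depth(c,*u).round(4))
P=np.array([np.r_[depth(c,a,b)] for b in range(5,240) for a in range(180,400)])
t=P[abs(P[:,2]-.03)<.006]; r=cv2.minAreaRect((t[:,:2]*1000).astype(np.float32)); print(r,t[:,2].mean())
k=np.array([onz(c,*q,.03)[:2] for q in ((318,22),(387,163),(279,225),(199,99))])*1000; print(k.round(1),k.mean(0), cv2.minAreaRect(k.astype(np.float32)))
# dark fixed edge pixels -> world using depth in z 45..52mm
d=P[(P[:,2]>.044)&(P[:,2]<.055)]; print(len(d), cv2.minAreaRect((d[:,:2]*1000).astype(np.float32)))
for n,q,z in (('hinge',(274,107),.045),('edge line',(348,137),.049)): print(n,onz(c,*q,z).round(4),depth(c,*q).round(4))
cr=f[85:185,240:390]; cv2.imwrite('pics/w1c.png',cv2.resize(cr,None,fx=5,fy=5,interpolation=2))
E
```

```text
knob [272.31155779 155.68844221] [0.5738 0.1386 0.074 ] [0.5734 0.1387 0.076 ]
((576.3343505859375, 175.3192138671875), (169.60594177246094, 199.68397521972656), 83.36151885986328) 0.029509129475873138
[[492.2 269. ]
 [681.4 245.4]
 [664.3  83.4]
 [471.2 107.4]] [577.2700017  176.28647454] ((577.8038330078125, 176.2479705810547), (162.97137451171875, 194.51364135742188), 82.92082977294922)
813 ((587.8551025390625, 199.82406616210938), (128.93344116210938, 59.38562774658203), 47.57229232788086)
hinge [0.5342 0.1731 0.045 ] [0.5341 0.173  0.0471]
edge line [0.6167 0.2216 0.049 ] [0.6168 0.2216 0.0489]
```

View pics/w1c.png

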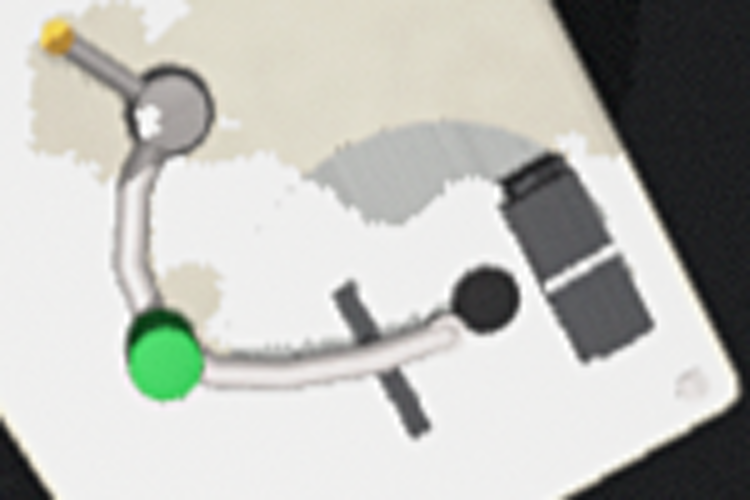

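```bash
python3 -m crank '[[[6,16,40],2,128],[[6,16,80],2,128],[[6,16,120],2,128],[[6,16,150],2,128],[[6,16,150],2,128],[[6,16,150],2,128]]' 40; python3 - <<'E'
from h import *
s=get_state(); M=R.from_quat(s['tcp_rot']).as_matrix(); print(np.degrees(np.arctan2(M[1,1],M[0,1])), tool([.574,.138,.048]).round(1))
c=cam('wrist'); f=c['frame']; H,S,V=cv2.split(cv2.cvtColor(f,cv2.COLOR_BGR2HSV)); m=((H>45)&(H<80)&(S>120))
u=np.argwhere(m)[:,::-1].mean(0); print('knob',u,onz(c,*u,.074),depth(c,*u))
print('expected tcp line', proj(c,s['eef_pos']))
print('edge pixels of knob', [onz(c,a,b,.076).round(4) for b,a in np.argwhere(m)[[0,-1]]])
E
```

```text
time: 2.9
eef_pos: [0.5745, 0.1372, 0.1093]
tcp_rot: [0.345, 0.939, -0.0, -0.0]
contact_force: [0.2, 0.5, -0.5]
opening: 0.499
finger_force: 0.0
49.673307217433546 [ 0.9  0.3 61.3]
knob [259.52755906 202.97952756] [0.57316308 0.14005509 0.074     ] [0.57281802 0.14033279 0.07524614]
expected tcp line [257.83456849 227.12330681]
edge pixels of knob [array([0.4889, 0.2282, 0.076 ]), array([0.7038, 0.0718, 0.076 ])]
```

```bash
python3 -m crank '[[[2,1,20],0,128],[[2,1,40],0,128],[[2,1,55],0,128],[[2,1,61],0,128],[[2,1,61],0,128],[[2,1,61],0,255],[[2,1,61],0,255],[[2,1,61],0,255],[[2,1,61],0,255],[[2,1,61],0,255]]' 60; python3 - <<'E'
from h import *
h=np.array([533.9,172.9])/1e3; p=get_state()['eef_pos'][:2]; d=p-h; r=np.hypot(*d); a=np.arctan2(d[1],d[0]); print(r,np.degrees(a))
for t in np.linspace(0,.66,9): print(round(t,3), (R.from_euler('z',0).inv(), tool([*(h+.054*np.array([np.cos(a-t),np.sin(a-t)])),.048]).round(1))[1], np.degrees(t).round(0))
E
```

```text
time: 3.95
eef_pos: [0.5735, 0.1402, 0.0481]
tcp_rot: [0.344, 0.939, 0.0, 0.0]
contact_force: [0.2, 0.1, 0.2]
opening: -0.0
finger_force: 0.0
0.05137698215397296 -39.50835541450996
0.0 [-2.6  0.   0.1] 0.0
0.082 [-2.5 -4.4  0.1] 5.0
0.165 [-2.  -8.8  0.1] 9.0
0.248 [ -1.1 -13.2   0.1] 14.0
0.33 [  0.1 -17.5   0.1] 19.0
0.413 [  1.6 -21.7   0.1] 24.0
0.495 [  3.5 -25.7   0.1] 28.0
0.578 [  5.8 -29.6   0.1] 33.0
0.66 [  8.3 -33.2   0.1] 38.0
```

```bash
python3 - <<'E'
from h import *
print(get_state()['contact_force'])
c=cam('wrist'); cv2.imwrite('pics/w2.png',c['frame'][100:384])
c=cam('side'); a=c['frame'][200:340,150:310]; cv2.imwrite('pics/s2.png',cv2.resize(a,None,fx=4,fy=4,interpolation=2))
E
```

```text
[0.23704968 0.13521869 0.15482206]
```

View pics/s2.png

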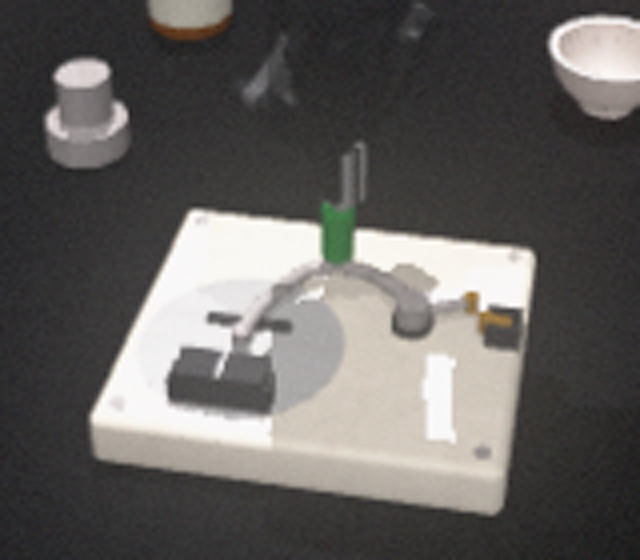

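View pics/w2.png

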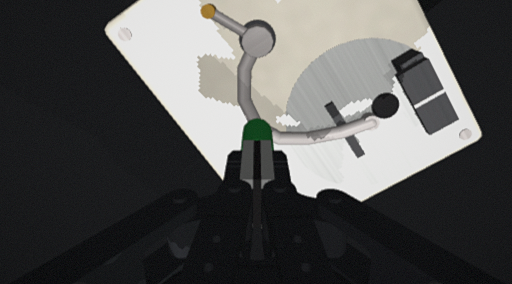

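```bash
python3 - <<'E'
from h import *
s=get_state();print(s['eef_pos'],s['opening'])
c=cam('wrist')
for u,v in ((257,222),(257,228),(257,234),(257,238),(250,244),(264,244),(250,255),(264,255),(250,275)): print('w',u,v,depth(c,u,v).round(4),c['frame'][v,u])
c=cam('side')
for u,v in ((238,238),(238,244),(237,248),(240,240),(234,253),(234,258),(234,262)): print('s',u,v,depth(c,u,v).round(4),c['frame'][v,u])
E
```

```text
[0.57345024 0.14020375 0.04794101] -0.00022108789698211648
w 257 222 [0.5689 0.1434 0.0531] [29 67 18]
w 257 228 [0.5687 0.1435 0.0621] [31 68 22]
w 257 234 [0.5686 0.1436 0.0702] [32 68 20]
w 257 238 [0.5683 0.1439 0.0758] [30 70 17]
w 250 244 [0.5631 0.144  0.0906] [72 76 74]
w 264 244 [0.5679 0.1485 0.089 ] [71 73 72]
w 250 255 [0.5634 0.1439 0.1004] [72 74 73]
w 264 255 [0.5669 0.1489 0.1015] [72 73 72]
w 250 275 [0.5632 0.1446 0.1172] [72 73 73]
s 238 238 [0.5666 0.147  0.1168] [103 105 107]
s 238 244 [0.5664 0.1488 0.1034] [90 89 91]
s 237 248 [0.5682 0.1509 0.0949] [109 109 111]
s 240 240 [0.5628 0.1434 0.1096] [102 104 106]
s 234 253 [0.575  0.1425 0.0758] [ 75 122  69]
s 234 258 [0.5745 0.1483 0.0673] [ 70 115  67]
s 234 262 [0.5746 0.1466 0.0556] [ 76 118  72]
```

```bash
python3 - <<'E'
from h import *
s=get_state();M=R.from_quat(s['tcp_rot'])
for n,us,vs in (('wrist',range(235,285),range(215,260)),('side',range(225,250),range(225,258))):
    c=cam(n)
    P=np.array([depth(c,u,v) for v in vs for u in us]); C=np.array([c['frame'][v,u] for v in vs for u in us]).astype(int)
    T=M.inv().apply(P-s['eef_pos'])*1000; k=(np.ptp(C,axis=1)<12)&(abs(T[:,0])<20)&(abs(T[:,1])<20)
    Q=T[k]; print(n,len(Q)); print(Q[np.argsort(-Q[:,2])][:12:2].round(1))
print(s['qpos'].round(3),s['eef_pos'])
E
```

```text
wrist 1335
[[-11.  -11.9  20.1]
 [ -4.3  -9.1  19.6]
 [-13.6 -15.3  19.5]
 [ -2.7  16.   19.3]
 [-14.3 -12.6  19.2]
 [ -4.1 -15.   19.2]]
side 384
[[  6.4   6.1 -35.4]
 [  5.6   5.2 -37. ]
 [ 10.9   1.8 -38. ]
 [  9.6   6.4 -39.7]
 [ 11.8  -0.1 -40. ]
 [ 10.5   1.5 -40.1]]
[ 0.068  0.269  1.893 -0.     0.979 -0.8  ] [0.57340085 0.1401945  0.04785123]
```

The pictures show the shut fingers' tips about 37 mm short of the reported TCP: the grey tips end above the knob at wrist (257,240), side (237,250), and nothing was touched. I'll allow for that, open, and go down to grip in two stages while watching the force.

```bash
python3 -m crank '[[[-2,0,0],0,128],[[-2,0,0],0,128],[[-2,0,0],0,128],[[-2,0,10],0,128],[[-2,0,20],0,128],[[-2,0,28],0,128],[[-2,0,34],0,128],[[-2,0,34],0,128]]'; python3 -m crank '[[[0,0,0],0,255],[[0,0,0],0,255],[[0,0,0],0,255],[[0,0,0],0,255],[[0,0,0],0,255]]' 60
```

```text
time: 5.05
eef_pos: [0.5737, 0.1388, 0.0121]
tcp_rot: [0.344, 0.939, -0.001, -0.001]
contact_force: [-0.1, 0.5, -0.2]
opening: 0.5
finger_force: 0.0
time: 5.55
eef_pos: [0.5753, 0.1389, 0.0143]
tcp_rot: [0.344, 0.939, 0.0, 0.0]
contact_force: [-1.0, -0.8, 1.5]
opening: 0.193
finger_force: 58.5
```

```bash
python3 -m crank '[[[0,-4.4,0],5,255],[[0.6,-8.8,0],9,255],[[1.5,-13.2,0],14,255],[[2.7,-17.5,0],19,255],[[3.4,-19.6,0],21,255],[[4.2,-21.7,0],24,255],[[6.1,-25.7,0],28,255],[[8.4,-29.6,0],33,255],[[9.6,-31.4,0],35,255],[[9.6,-31.4,0],35,255]]' 80; python3 - <<'E'
from h import *
d=get_state()['eef_pos'][:2]-np.array([.5339,.1729]); a=np.arctan2(d[1],d[0]); print(np.hypot(*d),np.radians(-39.4)-a)
E
```

```text
time: 6.55
eef_pos: [0.5484, 0.1218, 0.0144]
tcp_rot: [0.61, 0.792, 0.001, 0.001]
contact_force: [2.4, 3.6, -0.9]
opening: 0.185
finger_force: 78.6
0.053132023503657054 0.6073902743023739
```

```bash
python3 -m crank '[[[0,2,0],0,255],[[0,2,0],0,128],[[0,2,0],0,128],[[0,2,0],0,128],[[0,2,0],0,128],[[0,2,0],0,128],[[0,2,0],0,128],[[0,2,0],0,128]]' && python3 -m crank '[[[0,2,-20],0,128],[[0,2,-40],0,128],[[0,2,-80],0,0],[[0,2,-130],0,0],[[0,2,-170],0,0],[[0,2,-170],0,0],[[0,2,-170],0,0]]'; python3 - <<'E'
from h import *
s=get_state();print(s['qpos'].round(2))
c=cam('wrist'); f=c['frame']; H,S,V=cv2.split(cv2.cvtColor(f,cv2.COLOR_BGR2HSV)); m=((H>45)&(H<80)&(S>120)).astype(np.uint8)
n,l,st,ce=cv2.connectedComponentsWithStats(m); u=ce[1+np.argmax(st[1:,4])]; p=onz(c,*u,.075); print(u,p,depth(c,*u)); d=p[:2]-[.5339,.1729]; print(np.hypot(*d), np.radians(-39.4)-np.arctan2(d[1],d[0]))
cv2.imwrite('pics/w3.png',f)
E
```

```text
time: 7.35
eef_pos: [0.5493, 0.1216, 0.0138]
tcp_rot: [0.611, 0.792, -0.0, -0.0]
contact_force: [0.2, 0.4, -1.0]
opening: 0.5
finger_force: 0.0
time: 8.05
eef_pos: [0.5519, 0.1222, 0.1854]
tcp_rot: [0.61, 0.792, 0.001, 0.001]
contact_force: [0.0, 0.2, -0.9]
opening: 1.001
finger_force: 0.0
[ 0.04  0.05  1.86 -0.    1.22 -0.22]
[255.16158537 176.16158537] [0.5502798  0.12410134 0.075     ] [0.55025598 0.12419438 0.07536381]
0.0514743376040795 0.5592927379015188
```

View pics/w3.png

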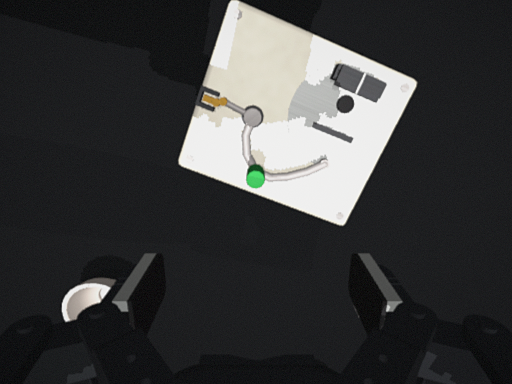

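The clip stands open by itself: the knob at (255,176) gives joint 0.56. The black disc is now clear at (345,104), with the edge at (360,82) and the kerb at (332,131). I'm measuring the seat from this view, then going to the tray.

```bash
python3 - <<'E'
from h import *
c=cam('wrist'); f=c['frame']; g=f.max(2)
for nm,(x0,y0,x1,y1),z in (('disc',(334,94,357,116),.03),('kerb',(310,118,358,145),.0335)):
    k=(g<90).astype(np.uint8); q=np.zeros_like(k); q[y0:y1,x0:x1]=k[y0:y1,x0:x1]
    n,l,st,ce=cv2.connectedComponentsWithStats(q); i=1+np.argmax(st[1:,4]); w=np.array([onz(c,a,b,z)[:2]*1000 for b,a in np.argwhere(l==i)],np.float32)
    print(nm,st[i],w.mean(0),cv2.minAreaRect(w))
P=np.array([np.r_[depth(c,a,b)] for b in range(0,240) for a in range(170,425)])
t=P[abs(P[:,2]-.03)<.006]; r=cv2.minAreaRect((t[:,:2]*1000).astype(np.float32)); print('stage',r)
e=P[(abs(P[:,2]-.049)<.004)&(P[:,1]>.2)]; print('edge top',len(e),cv2.minAreaRect((e[:,:2]*1000).astype(np.float32)))
E
python3 -m crank '[[[-40,-18,0],8,0],[[-80,-36,0],16,0],[[-120,-54,0],24,0],[[-160,-72,0],32,0],[[-200,-90,0],40,0],[[-240,-108,0],48,0],[[-280,-126,0],56,0],[[-320,-144,0],64,0],[[-360,-162,0],72,0],[[-400,-180,0],80,0]]'
python3 -m crank '[[[0,0,0],0,0],[[0,0,0],0,0],[[0,0,0],0,0]]'
```

```text
disc [339  96  17  17 227] [621.0523  207.81306] ((620.9382934570312, 207.8894805908203), (16.1624813079834, 15.323732376098633), 14.737497329711914)
kerb [315 123   4   4   9] [596.7609  181.30757] ((596.5686645507812, 181.20770263671875), (3.4274344444274902, 2.1671488285064697), 60.91636657714844)
stage ((576.2947387695312, 175.57553100585938), (169.58349609375, 198.83120727539062), 83.27364349365234)
edge top 1077 ((621.8369140625, 228.64297485351562), (19.4182186126709, 47.49721908569336), 83.22464752197266)
time: 9.15
eef_pos: [0.4773, -0.3113, 0.1811]
tcp_rot: [0.977, 0.211, -0.001, -0.002]
contact_force: [0.1, 0.1, -0.3]
opening: 1.004
finger_force: 0.0
time: 9.45
eef_pos: [0.4785, -0.309, 0.1822]
tcp_rot: [0.977, 0.215, -0.001, -0.001]
contact_force: [-0.0, -0.1, -0.7]
opening: 1.003
finger_force: 0.0
```

```bash
cat > sl.py <<'E'
from h import *
def slide(z):
    c=cam('wrist'); H,S,V=cv2.split(cv2.cvtColor(c['frame'],cv2.COLOR_BGR2HSV))
    m=((H>5)&(H<18)&(S>120)&(V>100)).astype(np.uint8)
    n,l,st,ce=cv2.connectedComponentsWithStats(m); i=1+np.argmax(st[1:,4])
    k=cv2.convexHull(np.argwhere(l==i)[:,::-1].astype(np.int32))[:,0]
    D=np.array([depth(c,a,b) for b,a in np.argwhere(l==i)[::7]]); w=np.array([onz(c,*q,z)[:2]*1000 for q in k],np.float32)
    r=cv2.minAreaRect(w); print('slide px',st[i],'rect',np.round(r[0],1),np.round(r[1],1),round(r[2],2),'depth z',np.median(D[:,2]).round(4)); return c,r
def pose():
    s=get_state(); M=R.from_quat(s['tcp_rot']).as_matrix(); print('psi',np.degrees(np.arctan2(M[1,1],M[0,1])).round(2),s['eef_pos'].round(4),s['qpos'].round(2))
E
python3 - <<'E'
from sl import *
pose(); c,r=slide(.026); print('to', tool([*np.array(r[0])/1000,.15]).round(1)); cv2.imwrite('pics/w4.png',c['frame'])
E
```

```text
psi -65.17 [ 0.4785 -0.309   0.1822] [-0.75  0.07  1.85  0.    1.22  0.39]
slide px [256 144  32  22 179] rect [ 501.7 -311.1] [18.2 37.2] 54.62 depth z 0.0254
to [19.8 11.8 32.6]
```

```bash
python3 - <<'E'
from h import *
c=cam('wrist'); print(proj(c,[.477,-.3285,.026]),proj(c,[.548,-.304,.026]))
H=cv2.cvtColor(c['frame'],cv2.COLOR_BGR2HSV)
for p in ([.477,-.3285,.026],[.46,-.335,.026],[.493,-.322,.026],[.548,-.304,.026]):
    u,v=proj(c,p).round().astype(int); print(u,v,H[v,u],depth(c,u,v).round(4))
E
```

```text
[271.86050839 176.98713727] [280.52200845 105.06267049]
272 177 [ 23 127 255] [ 0.4768 -0.3288  0.0248]
270 193 [ 25 193 255] [ 0.4597 -0.3346  0.0255]
273 161 [ 25 183 255] [ 0.4932 -0.3221  0.0255]
281 105 [ 26  96 255] [ 0.5483 -0.3044  0.0266]
```

View pics/w4.png

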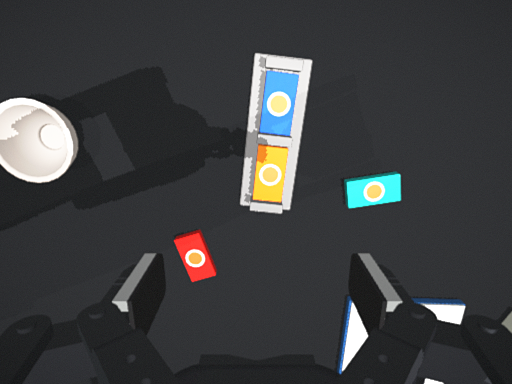

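The picture shows the tray below: the orange slide at (269,175), brightly lit so it reads yellow, with blue beyond it at (279,104) and the red and teal plates loose. I'm widening the hue band and remeasuring.

```bash
sed -i 's/(H>5)&(H<18)&(S>120)/(H>4)\&(H<32)\&(S>110)/; s/(V>100)).astype(np.uint8)/(V>100)).astype(np.uint8); m=cv2.morphologyEx(m,cv2.MORPH_OPEN,np.ones((3,3)))/' sl.py
python3 - <<'E'
from sl import *
pose(); c,r=slide(.026); print('to', tool([*np.array(r[0])/1000,.1]).round(1))
B=cv2.cvtColor(c['frame'],cv2.COLOR_BGR2HSV); b=((B[:,:,0]>95)&(B[:,:,0]<125)&(B[:,:,1]>130)).astype(np.uint8); b[:,:240]=0;b[140:]=0;b[:,310:]=0
w=np.array([onz(c,a,v,.026)[:2]*1000 for v,a in np.argwhere(b)],np.float32); print('blue',cv2.minAreaRect(w))
E
```

```text
psi -65.12 [ 0.479  -0.3088  0.1831] [-0.75  0.07  1.85  0.    1.22  0.39]
slide px [ 252  145   36   58 1263] rect [ 478.8 -324.6] [61.7 32. ] 18.74 depth z 0.0254
to [-6.9 14.1 83.4]
blue ((547.5463256835938, -301.3527526855469), (59.86003875732422, 31.61096954345703), 18.084362030029297)
```

```bash
cat > tips.py <<'E'
from sl import *
def tips():
    s=get_state(); M=R.from_quat(s['tcp_rot']); c=cam('wrist'); P=[];U=[]
    for v in range(215,330):
        for u in range(100,420): 
            if c['range_z'][v,u]>0: P.append(depth(c,u,v)); U.append((u,v))
    T=M.inv().apply(np.array(P)-s['eef_pos'])*1000
    k=(T[:,2]>-75)&(T[:,2]<-25)&(abs(T[:,0])<13); T=T[k]
    for sg in (-1,1):
        q=T[T[:,1]*sg>0]; 
        if len(q): i=np.argsort(-q[:,2])[:8]; print('open',round(s['opening']*85,1),'side',sg,'tip z',q[i,2].round(1),'y',q[i,1].round(0)[:3],'x',q[i,0].round(0)[:3])
E
python3 - <<'E'
from tips import *
tips()
c=cam('scene')
for n,p,z in (('mortar',(219,180),.045),('jar',(272,258),.085),('die',(335,240),.055),('teal',(119,289),.012),('red',(141,214),.012)): print(n,onz(c,*p,z).round(3))
E
python3 -m crank '[[[-7,14,20],6,90],[[-7,14,30],6,90],[[-7,14,40],6,90],[[-7,14,40],6,90],[[-7,14,40],6,90],[[-7,14,40],6,90]]'; python3 - <<'E'
from tips import *
tips(); pose(); c,r=slide(.026); print('to', tool([*np.array(r[0])/1000,.1]).round(1))
E
```

```text
open 84.6 side -1 tip z [-46.2 -46.2 -46.4 -46.4 -46.5 -46.6 -46.6 -46.7] y [-42. -42. -42.] x [-9. -5. -1.]
open 84.6 side 1 tip z [-46.3 -46.3 -46.5 -46.5 -46.5 -46.8 -46.9 -47.1] y [44. 44. 44.] x [-1. -0.  3.]
mortar [ 0.399 -0.085  0.045]
jar [ 0.705 -0.181  0.085]
die [ 0.742 -0.02   0.055]
teal [ 0.51  -0.446  0.012]
red [ 0.343 -0.291  0.012]
time: 10.3
eef_pos: [0.4789, -0.3262, 0.1446]
tcp_rot: [0.987, 0.163, 0.0, 0.0]
contact_force: [0.3, -1.0, -0.2]
opening: 0.645
finger_force: 0.0
open 54.9 side -1 tip z [-37.1 -37.2 -37.3 -37.6 -37.8 -37.8 -37.8 -38. ] y [-27. -27. -27.] x [-1. -1.  7.]
open 54.9 side 1 tip z [-36.7 -37.2 -37.5 -37.6 -37.6 -37.7 -37.9 -38. ] y [29. 29. 29.] x [-2.  7. -0.]
psi -71.22 [ 0.4789 -0.3263  0.1448] [-0.77  0.13  1.86  0.    1.15  0.47]
slide px [ 237  145   35   63 1616] rect [ 479.  -324.9] [61.1 31.8] 18.75 depth z 0.0256
to [ 0.5 -1.4 44.7]
```

```bash
python3 -m crank '[[[0,-1,40],0,90],[[0,-1,80],0,90],[[0,-1,110],0,90],[[0,-1,135],0,90],[[0,-1,150],0,90],[[0,-1,157],0,90],[[0,-1,162],0,90],[[0,-1,162],0,90]]'; python3 -m crank '[[[0,0,0],0,255],[[0,0,0],0,255],[[0,0,0],0,255],[[0,0,0],0,255],[[0,0,0],0,255]]' 40
```

```text
time: 11.2
eef_pos: [0.4786, -0.3256, -0.0176]
tcp_rot: [0.987, 0.163, 0.0, 0.0]
contact_force: [-0.9, -0.0, 0.2]
opening: 0.644
finger_force: 0.0
time: 11.7
eef_pos: [0.4791, -0.3261, -0.0166]
tcp_rot: [0.987, 0.163, 0.001, 0.001]
contact_force: [-1.0, 1.1, 6.9]
opening: 0.36
finger_force: 40.7
```

```bash
python3 -m crank '[[[0,0,-5],0,255],[[0,0,-15],0,255],[[0,0,-40],0,255],[[0,0,-75],0,255],[[10,-13,-80],0,255],[[40,-50,-80],0,255],[[70,-88,-80],0,255],[[100,-126,-80],0,255],[[130,-164,-80],0,255],[[149,-188,-80],0,255]]'; python3 -m crank '[[[0,0,20],0,255],[[0,0,40],0,255],[[0,0,50],0,255],[[0,0,55],0,255],[[0,0,55],0,255]]'; python3 - <<'E'
from sl import *
pose()
c=cam('scene'); print(proj(c,[.56,-.1,.07])); cv2.imwrite('pics/sc5.png',c['frame'])
E
```

```text
time: 12.7
eef_pos: [0.5585, -0.0953, 0.0611]
tcp_rot: [0.986, 0.164, -0.001, -0.001]
contact_force: [0.7, 1.1, -0.0]
opening: 0.363
finger_force: 40.1
time: 13.2
eef_pos: [0.5581, -0.0991, 0.0061]
tcp_rot: [0.987, 0.163, -0.001, -0.0]
contact_force: [-0.6, 0.4, -0.9]
opening: 0.36
finger_force: 40.0
psi -71.27 [ 0.5581 -0.0991  0.0061] [-0.35  0.29  1.96  0.    0.89  0.89]
[255.20893819 208.48356252]
```

```bash
python3 -m crank '[[[0,0,15],0,255],[[0,0,25],0,255],[[0,0,32],0,255],[[0,0,34],0,255],[[0,0,35],0,255],[[0,0,35],0,255]]'; python3 -m crank '[[[0,0,0.5],0,255],[[0,0,1],0,255],[[0,0,1.5],0,255],[[0,0,1.5],0,255]]'
```

```text
time: 13.85
eef_pos: [0.5589, -0.0993, -0.0281]
tcp_rot: [0.987, 0.163, 0.0, 0.0]
contact_force: [-0.7, 0.4, 0.2]
opening: 0.359
finger_force: 40.1
time: 14.25
eef_pos: [0.5588, -0.0993, -0.0296]
tcp_rot: [0.987, 0.163, 0.0, 0.0]
contact_force: [-0.4, -0.2, -0.3]
opening: 0.36
finger_force: 40.1
```

```bash
python3 -m crank '[[[0,0,0.5],0,255],[[0,0,1],0,255],[[0,0,1.5],0,255],[[0,0,2],0,255],[[0,0,2],0,255]]'
```

```text
time: 14.75
eef_pos: [0.5588, -0.0993, -0.0306]
tcp_rot: [0.987, 0.163, -0.0, -0.0]
contact_force: [-3.1, 1.7, 6.5]
opening: 0.359
finger_force: 40.8
```

```bash
python3 -m crank '[[[0,0,0],0,90],[[0,0,0],0,90],[[0,0,0],0,90],[[0,0,-20],0,60],[[0,0,-60],-8,0],[[0,0,-100],-16,0],[[0,0,-125],-24,0],[[0,0,-125],-32,0],[[0,0,-125],-40,0],[[0,0,-125],-48,0]]'; python3 -m crank '[[[0,0,0],-8,0],[[0,0,0],-16,0],[[0,0,0],-24,0],[[0,0,0],-32,0],[[0,0,0],-40,0],[[0,0,0],-42,0],[[0,0,0],-42,0],[[0,0,0],-42,0]]'; python3 - <<'E'
from sl import *
pose(); c,r=slide(.012); print('to', tool([*np.array(r[0])/1000,.0]).round(1))
E
```

```text
time: 15.75
eef_pos: [0.5588, -0.0993, 0.0935]
tcp_rot: [0.834, 0.552, 0.0, 0.0]
contact_force: [-0.2, 0.4, -0.7]
opening: 0.998
finger_force: 0.0
time: 16.55
eef_pos: [0.5587, -0.0992, 0.0931]
tcp_rot: [0.583, 0.813, -0.0, -0.0]
contact_force: [0.8, -0.5, -0.7]
opening: 1.001
finger_force: 0.0
psi 18.69 [ 0.5587 -0.0992  0.0931] [-0.35  0.16  1.93  0.    1.05 -0.68]
slide px [ 220  168   74   40 2268] rect [558.6 -99.4] [60.9 34.3] 18.68 depth z 0.0115
to [-0.2 -0.1 93.2]
```

```bash
python3 -m crank '[[[0,0,40],0,10],[[0,0,80],0,10],[[0,0,105],0,10],[[0,0,120],0,10],[[0,0,128],0,10],[[0,0,128],0,10]]'; python3 -m crank '[[[0,0,0],0,255],[[0,0,0],0,255],[[0,0,0],0,255],[[0,0,0],0,255],[[0,0,0],0,255]]' 30;  python3 -m crank '[[[0,0,-5],0,255],[[0,0,-20],0,255],[[0,0,-50],0,255],[[0,0,-90],0,255],[[0,0,-115],0,255],[[0,0,-115],0,255],[[0,0,-115],0,255]]'; python3 - <<'E'
from tips import *
tips();pose(); c,r=slide(.09); print(tool([*np.array(r[0])/1000,.0]).round(1))
t=np.radians(-6.7); x=np.array([np.cos(t),np.sin(t)]); y=np.array([-x[1],x[0]]); print('lay', tool([*(np.array([.6208,.2078])-.010*y),.12]).round(1))
E
```

```text
time: 17.2
eef_pos: [0.5586, -0.0992, -0.0351]
tcp_rot: [0.583, 0.813, -0.0, -0.0]
contact_force: [-0.6, -0.0, -0.2]
opening: 0.96
finger_force: 0.0
time: 17.7
eef_pos: [0.5605, -0.0999, -0.0327]
tcp_rot: [0.582, 0.813, 0.0, 0.002]
contact_force: [-0.9, -0.2, 6.8]
opening: 0.69
finger_force: 33.1
time: 18.4
eef_pos: [0.5588, -0.0993, 0.0811]
tcp_rot: [0.582, 0.813, 0.0, 0.001]
contact_force: [-0.8, -0.2, -0.8]
opening: 0.692
finger_force: 32.5
open 58.9 side -1 tip z [-40.4 -41.4 -41.4 -41.6 -41.6 -41.7 -41.8 -41.9] y [-31. -33. -35.] x [ 9. 10. 10.]
open 58.9 side 1 tip z [-41.  -41.3 -41.6 -41.8 -41.8 -42.1 -42.1 -42.2] y [33. 31. 30.] x [ 9.  9. 10.]
psi 18.74 [ 0.5579 -0.0989  0.0796] [-0.35  0.18  1.94  0.    1.03 -0.68]
slide px [ 191  225  132   70 7089] rect [ 563.3 -115.1] [75.3 45.5] 18.78 depth z 0.1237
[-17.5   0.6  78.8]
lay [261.  154.2 -41.1]
```

```bash
python3 -m crank '[[[10,6,-20],0,255],[[45,26,-41],3,255],[[85,50,-41],7,255],[[125,74,-41],11,255],[[165,98,-41],15,255],[[205,121,-41],19,255],[[240,142,-41],23,255],[[262,155,-41],25.4,255],[[262,155,-41],25.4,255],[[262,155,-41],25.4,255]]'; python3 - <<'E'
from sl import *
pose(); c=cam('wrist'); f=c['frame']
t=np.radians(-6.7); x=np.array([np.cos(t),np.sin(t)]); y=np.array([-x[1],x[0]]); S=np.array([.6208,.2078]); print('lay', tool([*(S-.0085*y),-.0025]).round(1))
P=np.array([depth(c,a,b) for b in range(0,384) for a in range(0,512)]).reshape(384,512,3)
Z=P[:,:,2]; e=P[(abs(Z-.049)<.004)&(P[:,:,1]>.19)&(P[:,:,0]>.58)&(P[:,:,0]<.66)]
d=(e[:,:2]-S); print('edge y',np.percentile(d@y,[2,98])*1e3,'x',np.percentile(d@x,[2,98])*1e3,len(e))
H,Sa,V=cv2.split(cv2.cvtColor(f,cv2.COLOR_BGR2HSV)); m=(H>4)&(H<32)&(Sa>110)&(V>100)&(Z>.13)
q=P[m]; print(len(q),np.median(q[:,2])); d=q[:,:2]-S; print('slide y',np.percentile(d@y,[1,99])*1e3,'x',np.percentile(d@x,[1,99])*1e3); A=np.c_[d,np.ones(len(d))]; print('tilt',np.linalg.lstsq(A,q[:,2],rcond=None)[0])
E
```

```text
time: 19.5
eef_pos: [0.6201, 0.1987, 0.1191]
tcp_rot: [0.746, 0.666, -0.002, -0.001]
contact_force: [0.7, 0.2, -0.5]
opening: 0.685
finger_force: 32.6
psi -6.55 [0.6201 0.1987 0.1191] [ 0.15  0.31  1.7  -0.    1.14  0.27]
lay [  1.5  -0.3 121.9]
edge y [11.93147053 30.20590705] x [-20.6012937   21.16204177] 1355
7789 0.1632230559861528
slide y [-24.24175192   7.19823281] x [-28.07139234  29.82146515]
tilt [0.01835824 0.19200857 0.16428714]
```

```bash
python3 -m crank '[[[0,-1,40],0,255],[[0,-1,80],0,255],[[0,-1,100],0,255],[[0,-1,110],0,255],[[0,-1,115],0,255],[[0,-1,115],0,255]]'; python3 -m crank '[[[0,0,1],0,255],[[0,0,2],0,255],[[0,0,3],0,255],[[0,0,4],0,255],[[0,0,5],0,255],[[0,0,5],0,255]]'; python3 -c "
from h import *; t=np.radians(-6.7); d=get_state()['eef_pos'][:2]-np.array([.6208,.2078]); print(d@[np.cos(t),np.sin(t)],d@[-np.sin(t),np.cos(t)])"
```

```text
time: 20.15
eef_pos: [0.6208, 0.1981, 0.0066]
tcp_rot: [0.747, 0.665, 0.0, 0.0]
contact_force: [-0.2, 0.8, -0.5]
opening: 0.692
finger_force: 32.6
time: 20.75
eef_pos: [0.6202, 0.1988, 0.0012]
tcp_rot: [0.747, 0.665, -0.0, -0.0]
contact_force: [-0.2, 0.5, -0.8]
opening: 0.691
finger_force: 32.6
0.00047915763495001956 -0.009025258625300691
```

```bash
python3 -m crank '[[[0,0,1],0,255],[[0,0,2],0,255],[[0,0,3],0,255],[[0,0,3],0,255]]'; python3 -m crank '[[[0,0,0.5],0,255],[[0,0,1],0,255],[[0,0,1.5],0,255],[[0,0,1.5],0,255]]';  python3 - <<'E'
from sl import *
c=cam('wrist'); f=c['frame']
t=np.radians(-6.7); x=np.array([np.cos(t),np.sin(t)]); y=np.array([-x[1],x[0]]); S=np.array([.6208,.2078])
P=np.array([depth(c,a,b) for b in range(0,384) for a in range(0,512)]).reshape(384,512,3); Z=P[:,:,2]
H,Sa,V=cv2.split(cv2.cvtColor(f,cv2.COLOR_BGR2HSV)); m=(H>4)&(H<32)&(Sa>110)&(V>100)&(Z>.03)
q=P[m]; d=q[:,:2]-S; print(len(q),np.median(q[:,2]),'slide y',np.percentile(d@y,[1,99])*1e3,'x',np.percentile(d@x,[1,99])*1e3); A=np.c_[d@x,d@y,np.ones(len(d))]; print('tilt',np.linalg.lstsq(A,q[:,2],rcond=None)[0])
E
```

```text
time: 21.15
eef_pos: [0.6202, 0.1987, -0.0019]
tcp_rot: [0.747, 0.665, -0.0, -0.0]
contact_force: [0.5, 0.5, 0.2]
opening: 0.689
finger_force: 32.6
time: 21.55
eef_pos: [0.6205, 0.1988, -0.0026]
tcp_rot: [0.747, 0.665, -0.0, 0.0]
contact_force: [-3.1, -0.1, 3.0]
opening: 0.689
finger_force: 32.9
7592 0.04168840219473416 slide y [-46.85697766   7.12623273] x [-125.62207969   30.0160063 ]
tilt [-0.08872031  0.41780153  0.04571121]
```

```bash
cat > chk.py <<'E'
from sl import *
def chk():
    c=cam('wrist'); f=c['frame']
    t=np.radians(-6.7); x=np.array([np.cos(t),np.sin(t)]); y=np.array([-x[1],x[0]]); S=np.array([.6208,.2078])
    P=np.array([depth(c,a,b) for b in range(0,384) for a in range(0,512)]).reshape(384,512,3); Z=P[:,:,2]; D=P[:,:,:2]-S; X=D@x*1e3; Y=D@y*1e3
    H,Sa,V=cv2.split(cv2.cvtColor(f,cv2.COLOR_BGR2HSV)); m=((H>4)&(H<32)&(Sa>110)&(V>100)&(Z>.033)&(Z<.06)&(abs(X)<40)&(abs(Y)<40))
    a,b,z=X[m],Y[m],Z[m]*1e3; print(len(z),'z',np.median(z).round(1),'y',np.percentile(b,[1,99]).round(1),'x',np.percentile(a,[1,99]).round(1),'tilt x,y',np.linalg.lstsq(np.c_[a,b,a*0+1],z,rcond=None)[0].round(3))
    w=np.c_[a,b].astype(np.float32); print('rect',cv2.minAreaRect(w))
    for lo in range(-30,30,12):
        k=(a>=lo)&(a<lo+12); k.any() and print(lo,'ymin',np.percentile(b[k],1).round(1),'ymax',np.percentile(b[k],99).round(1))
    e=(abs(Z-.049)<.004)&(abs(X)<15)&(Y>0)&(Y<35); print('lip from y',np.percentile(Y[e],2).round(1)); return c
E
python3 -c "
from chk import *
pose(); chk()"
```

```text
psi -6.65 [ 0.6205  0.1988 -0.0026] [ 0.15  0.46  1.75 -0.    0.93  0.27]
7048 z 41.7 y [-24.5   7. ] x [-27.9  30.1] tilt x,y [-3.0000e-03 -2.0000e-03  4.1542e+01]
rect ((1.0478324890136719, -11.651861190795898), (38.328819274902344, 59.78779602050781), 89.87470245361328)
-30 ymin -24.2 ymax 7.0
-18 ymin -25.7 ymax 6.8
-6 ymin -30.1 ymax 6.8
6 ymin -30.1 ymax 6.8
18 ymin -24.2 ymax 7.1
lip from y 11.5
```

```bash
python3 -m crank '[[[2,0,-0.5],0,255],[[4,0,-0.5],0,255],[[6,0,-0.5],0,255],[[7,0,-0.5],0,255],[[7.5,0,-0.5],0,255],[[7.5,0,-0.5],0,255]]'; python3 -m crank '[[[0.5,0,0],0,255],[[1,0,0],0,255],[[1.5,0,0],0,255],[[1.5,0,0],0,255]]'; python3 -m crank '[[[0.5,0,0],0,255],[[1,0,0],0,255],[[1,0,0],0,255]]'
```

```text
time: 22.25
eef_pos: [0.6215, 0.2064, -0.0026]
tcp_rot: [0.747, 0.665, 0.0, 0.0]
contact_force: [0.3, -1.2, 0.7]
opening: 0.689
finger_force: 32.8
time: 22.65
eef_pos: [0.6215, 0.2077, -0.0026]
tcp_rot: [0.747, 0.665, 0.0, 0.0]
contact_force: [-0.3, -1.7, 1.2]
opening: 0.688
finger_force: 32.8
time: 22.95
eef_pos: [0.6215, 0.208, -0.0026]
tcp_rot: [0.747, 0.665, -0.001, 0.0]
contact_force: [-0.7, -4.2, 3.0]
opening: 0.689
finger_force: 32.9
```

```bash
python3 -m crank '[[[0.5,0,0],0,255],[[1,0,0],0,255],[[1,0,0],0,255]]'; python3 -m crank '[[[0,0,0],0,10],[[0,0,0],0,10],[[0,0,0],0,10],[[0,0,0],0,10],[[0,0,0],0,10]]'; python3 -m crank '[[[0,0,-20],0,10],[[0,0,-50],0,10],[[-10,0,-90],0,10],[[-30,0,-130],0,10],[[-30,0,-130],0,10],[[-30,0,-130],0,10]]'; python3 -c "
from chk import *
pose(); c=chk(); cv2.imwrite('pics/w6.png',c['frame'])"
```

```text
time: 23.25
eef_pos: [0.6215, 0.208, -0.0026]
tcp_rot: [0.747, 0.665, -0.001, 0.001]
contact_force: [-2.7, -6.6, 5.2]
opening: 0.687
finger_force: 33.0
time: 23.75
eef_pos: [0.6215, 0.21, -0.0028]
tcp_rot: [0.747, 0.665, 0.0, -0.0]
contact_force: [-0.1, 0.5, 0.0]
opening: 0.962
finger_force: 0.0
time: 24.35
eef_pos: [0.6192, 0.1798, 0.1292]
tcp_rot: [0.747, 0.665, 0.002, 0.001]
contact_force: [-0.4, -0.4, -0.0]
opening: 0.963
finger_force: 0.0
psi -6.7 [0.6192 0.1798 0.1292] [0.13 0.28 1.71 0.   1.14 0.24]
1988 z 41.7 y [-15.1  15.3] x [-28.2  30.3] tilt x,y [-1.0000e-03  1.0000e-02  4.1704e+01]
rect ((1.0347728729248047, 0.4504995346069336), (59.62498474121094, 31.545949935913086), 0.03820418566465378)
-30 ymin -15.1 ymax 15.6
-18 ymin -15.2 ymax 9.6
-6 ymin -15.1 ymax 8.0
6 ymin -15.0 ymax 9.6
18 ymin -15.1 ymax 16.0
lip from y 11.5
```

```bash
python3 -m crank '[[[-20,-20,0],-8,128],[[-45,-43,0],-16,128],[[-64,-62,0],-24,128],[[-64,-62,0],-25,128],[[-64,-62,0],-25,128],[[-64,-62,0],-25,128]]'; python3 - <<'E'
from sl import *
pose(); c=cam('wrist'); H,S,V=cv2.split(cv2.cvtColor(c['frame'],cv2.COLOR_BGR2HSV)); m=((H>45)&(H<80)&(S>120)).astype(np.uint8)
n,l,st,ce=cv2.connectedComponentsWithStats(m); u=ce[1+np.argmax(st[1:,4])]; p=onz(c,*u,.075); print(u,p,depth(c,*u)); d=p[:2]-[.5339,.1729]; print(np.hypot(*d), np.radians(-39.4)-np.arctan2(d[1],d[0]),tool([.5495,.1215,.013]))
E
```

```text
time: 25.0
eef_pos: [0.5494, 0.1241, 0.1266]
tcp_rot: [0.586, 0.811, -0.0, -0.0]
contact_force: [0.1, 0.3, -0.8]
opening: 0.494
finger_force: 0.0
psi 18.3 [0.5494 0.1241 0.1266] [ 0.04  0.11  1.92  0.    1.12 -0.28]
[257.56472795 198.1988743 ] [0.54971848 0.12488127 0.075     ] [0.54968649 0.12497582 0.07529531]
0.05055712028736469 0.5649093641566668 [ -2.48470653  -0.90942356 113.83643344]
```

```bash
python3 -m crank '[[[-2,0,40],0,128],[[-2,0,75],0,128],[[-2,0,100],0,128],[[-2,0,113],0,128],[[-2,0,113],0,128]]'; python3 -m crank '[[[0,0,0],0,255],[[0,0,0],0,255],[[0,0,0],0,255],[[0,0,0],0,255]]' 60; python3 - <<'E'
from h import *
s=get_state(); h=np.array([.5339,.1729]); d=s['eef_pos'][:2]-h; a=np.arctan2(d[1],d[0]); r=np.hypot(*d); t0=np.radians(-39.4)-a; print(r,t0)
for t in (.5,.44,.38,.32,.26,.2,.16,.12): b=np.radians(-39.4)-t; print(t,tool([*(h+.0536*np.array([np.cos(b),np.sin(b)])),s['eef_pos'][2]]).round(1),np.degrees(t-t0).round(0))
E
```

```text
time: 25.55
eef_pos: [0.5485, 0.1219, 0.0121]
tcp_rot: [0.585, 0.811, -0.001, -0.002]
contact_force: [0.4, -0.2, 0.8]
opening: 0.5
finger_force: 0.0
time: 25.95
eef_pos: [0.5516, 0.1218, 0.0163]
tcp_rot: [0.585, 0.811, 0.001, 0.002]
contact_force: [0.2, -0.6, 4.2]
opening: 0.189
finger_force: 59.0
0.054108533797306596 0.5491483816467045
0.5 [0.6 2.6 0. ] -3.0
0.44 [0.9 5.8 0. ] -6.0
0.38 [1.4 9.  0. ] -10.0
0.32 [ 2.1 12.1  0. ] -13.0
0.26 [ 2.9 15.2  0.1] -17.0
0.2 [ 4.  18.3  0.1] -20.0
0.16 [ 4.8 20.3  0.1] -22.0
0.12 [ 5.7 22.2  0.1] -25.0
```

```bash
python3 -m crank '[[[0.3,2.6,0],-3,255],[[0.6,5.8,0],-6,255],[[1.1,9,0],-10,255],[[1.8,12.1,0],-13,255],[[2.6,15.2,0],-17,255],[[3.7,18.3,0],-20,255],[[4.5,20.3,0],-22,255],[[5.2,21.8,0],-24,255],[[5.2,21.8,0],-24,255]]'; python3 - <<'E'
from h import *
d=get_state()['eef_pos'][:2]-np.array([.5339,.1729]); a=np.arctan2(d[1],d[0]); print(np.hypot(*d),np.radians(-39.4)-a)
E
```

```text
time: 26.85
eef_pos: [0.5714, 0.1333, 0.0163]
tcp_rot: [0.404, 0.915, 0.001, 0.003]
contact_force: [3.0, -0.4, 3.4]
opening: 0.189
finger_force: 58.8
0.054517689214304915 0.12535152893227997
```

Joint about 0.125, just short of the slide. I'm releasing the knob, rising clear and checking.

```bash
python3 -m crank '[[[0,0,0],0,128],[[0,0,0],0,128],[[0,0,0],0,128],[[0,0,0],0,128],[[0,0,0],0,128]]'; python3 -m crank '[[[0,0,-20],0,128],[[0,0,-50],0,128],[[0,0,-90],0,128],[[-20,0,-130],0,128],[[-40,0,-170],0,128],[[-40,0,-170],0,128],[[-40,0,-170],0,128]]'; python3 - <<'E'
from chk import *
c=chk(); f=c['frame']; cv2.imwrite('pics/w7.png',f); H,S,V=cv2.split(cv2.cvtColor(f,cv2.COLOR_BGR2HSV)); m=((H>45)&(H<80)&(S>120)&(c['range_z']<.45)).astype(np.uint8)
n,l,st,ce=cv2.connectedComponentsWithStats(m); u=ce[1+np.argmax(st[1:,4])]; p=onz(c,*u,.075); d=p[:2]-[.5339,.1729]; print(u,p,np.hypot(*d), np.radians(-39.4)-np.arctan2(d[1],d[0]))
E
```

```text
time: 27.35
eef_pos: [0.5683, 0.1334, 0.0139]
tcp_rot: [0.404, 0.915, -0.0, -0.001]
contact_force: [0.1, 0.3, -0.3]
opening: 0.499
finger_force: 0.0
time: 28.05
eef_pos: [0.5966, 0.1035, 0.1856]
tcp_rot: [0.404, 0.915, 0.001, 0.001]
contact_force: [-1.0, -0.0, 0.2]
opening: 0.502
finger_force: 0.0
1698 z 41.6 y [-15.9  14.7] x [-29.   29.9] tilt x,y [0.0000e+00 2.0000e-02 4.1665e+01]
rect ((0.5202159881591797, -0.04700279235839844), (32.11271667480469, 60.11320495605469), 89.95330810546875)
-30 ymin -15.8 ymax 15.2
-18 ymin -15.9 ymax 11.2
-6 ymin -15.9 ymax 10.7
6 ymin -16.0 ymax 11.3
18 ymin -15.9 ymax 15.2
lip from y 11.0
[260.35973597 134.8679868 ] [0.57166737 0.13524924 0.075     ] 0.05332873481836535 0.0961921919507358
```

View pics/w7.png

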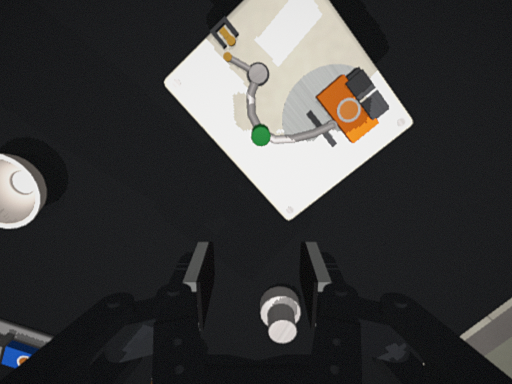

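The slide at (347,108) sits flush under the edge's lip, with the clip tip resting on its long side at (332,125). The knob at (260,135) gives joint about 0.09, and the gripper is clear of everything.

```bash
python3 -c "
from plant import ctrl
print(ctrl.sign_off())"
```

```text
the job is handed in; nothing more can be done
None
```

The job is handed in at about 28 s of the 69 s allowed: the orange slide is flat and flush under the lip, within about 1 mm of its seat, and the clip rests on it at joint about 0.09; the blue slide, mortar, jar and die were not touched.

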